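# Sort stray labware into its bay trays

### The arm

A 6-joint arm with a two-finger parallel gripper is mounted at the origin on the work surface; the furniture and walls round the work are solid. World frame = base frame: x ahead of the robot, y to its left, z up, the work surface at z = 0. Lengths are in m, angles in rad, forces in N, time in s.
With the tool pointing down it reaches from about 0.35 to 0.975 m from the base axis. Payload 4.9 kg.
Tool frame: the origin (TCP) lies at the centre of the arm's flange, where the gripper is bolted on; the fingertips stand 173 mm ahead of it and the grasp point (between the pads) lies 155 mm ahead of it; z points along the fingers, y is the line along which they close (so a half turn about z gives the same grasp; the last joint's range is limited). The gripper opens to 85 mm and grips with 20 to 120 N. Pads are 22 mm wide; open, the fingers measure 114 mm over their backs; the gripper's body (76 mm by 85 mm) begins 54 mm behind the grasp point. The pads swing forward as they close: fully open they stand 13 mm farther back than shut.
Start: joints at [1.086, 0.053, 1.613, -0, 1.476, -0.119], TCP at [0.224, 0.584, 0.405] pointing down, gripper open.
Joint ranges: [-3.01, 3.01], [-1.01, 2.22], [0.06, 2.58], [-1.02, 4.17], [0.09, 2.62], [-3.14, 3.14]. Speed limits (rad/s): [2.57, 2.57, 3.14, 3.14, 3.14, 3.14].

### API

Orientations are given as a rotation vector (axis times angle).
In Python, from cell import ctrl, grab_frame, camera_params gives the robot as it stands. The module is installed in compiled form; this text tells all that it offers. Calls block until the motion is done:
- ctrl.goto(position, orientation): joint-space move of the TCP to a pose.
- ctrl.move_l(position, rate=0.15, orientation=None, max_force=None): straight line of the TCP; orientation=None keeps the orientation; rate is the mean speed in m/s. With max_force (N) it stops when the force on the tool has changed by that much, and returns True; else False.
- ctrl.set_joints(angles): joint-space move.
- ctrl.ungrasp() and ctrl.gripper_close(force=None): open the fingers fully, or close them until they stop; force is the grip in N (None keeps the last).
- ctrl.pause(seconds).
- ctrl.solve_ik(position, orientation): joint angles nearest the present ones, or None.
- grab_frame(name): name is "side" or "top" or "wrist"; returns (picture, depth): 384x512x3 uint8, red, green, blue; 384x512 float32, m along the optical axis (not along the pixel's ray), 0 where there is no reading.
- camera_params(name): a dict with "mtx" (3x3 intrinsics, pixels), "k1" (the pictures are not rectified: a ray, as slopes to the right and down, at radius r is drawn at 1 + k1 r^2 times it, then the intrinsics apply), "R" (3x3) and "t" (3): a world point X has camera coordinates R X + t; the wrist camera has in their place "hand_eye" (4x4, takes a point from camera to tool coordinates, whose origin is the TCP and whose axes are the flange's). Camera axes: x right, y down, z forward; pixel columns grow to the right and rows downward; lengths in m; the calibration is good to about 2 mm. A picture is of the moment at which its call begins: read the wrist's pose just before it. camera_params takes no time and is no camera call.
A pose or a line that the arm cannot do raises ctrl.PlanningError and nothing moves.
- ctrl.close_job(): hands the job in; it is judged then, once.
Readings, each from a call of its own:
- ctrl.get_time(): time.
- ctrl.get_joint_pos(): joint angles.
- ctrl.get_qd(): joint speeds.
- ctrl.get_joint_torque(): joint torques, N m.
- ctrl.get_tool_pos(): TCP position.
- ctrl.get_tool_rot(): TCP orientation.
- ctrl.get_force(): force on the tool from outside, world axes, zero at the start.
- ctrl.get_wrist_torque(): the same for the moment, N m.
- ctrl.get_width(): opening from 0.0 (shut) to 1.0 (fully open).
- ctrl.get_finger_force(): force on a finger pad.
Only numpy, scipy, OpenCV 4.12 (cv2) and the standard library are available. Lean on these libraries where they do the work, as an engineer would, in place of code of your own. Each camera call takes 0.05 s, during which the arm holds its last target. There are 200 camera calls.

### The job

Three bay trays stand on the bench, each with one piece already put away: one is for vials, one for rubber stoppers, one for small beakers. Sort the four pieces left standing about the bench (two vials, a stopper and a beaker) into the tray that holds their kind, each the right way up on the floor of an empty bay, one piece to a bay. Do not tip anything over, and leave the pieces already put away where they stand.

Things in the scene. Friction and masses are not known exactly. Their poses are not given: they have to be found in the camera images.
- vial_tray: Fixed low steel tray, a row of square bays along its y; floor 4 mm thick, rim and dividers 14 mm over the bench, walls 3 mm. Origin: centre of underside. 3 bays, 46 mm square inside, centres at y = -49, 0, +49 mm; outside 52 x 150 mm. Holds the stored vial in the middle bay; the end bays are free, either vial in either. Like the stopper tray but for what stands in it.
- stopper_tray: Fixed low steel tray, a row of square bays along its y; floor 4 mm thick, rim and dividers 14 mm over the bench, walls 3 mm. Origin: centre of underside. 3 bays, 46 mm square inside, centres at y = -49, 0, +49 mm; outside 52 x 150 mm. Holds the stored stopper in the +49 mm bay; the stray one may go in either other bay. Like the vial tray but for what stands in it.
- beaker_tray: Fixed low steel tray, a row of square bays along its y; floor 4 mm thick, rim and dividers 14 mm over the bench, walls 3 mm. Origin: centre of underside. 2 bays, 64 mm square inside, centres at y = -33.5 and +33.5 mm; outside 70 x 137 mm. Holds the stored beaker in the -33.5 mm bay; the +33.5 mm bay is free.
- vial_white: Glass screw-top vial, 17 mm across, 52 mm tall, white cap, standing upright on the bench, loose: to be sorted. Origin: centre of its underside, z up along it.
- vial_black: Glass screw-top vial, 17 mm across, 52 mm tall, black cap, standing upright on the bench, loose: to be sorted. Origin: centre of its underside, z up along it.
- stopper: Red-brown rubber stopper, 26 mm tall, 27 mm across at its upper, wider end and about 20 mm at the foot, standing on its narrow end on the bench, loose: to be sorted. Origin: centre of its underside, z up.
- beaker: Small empty clear glass beaker, 60 mm tall, 40 mm (x) by 44 mm (y, spout) across, standing upright on the bench, loose: to be sorted. Origin: centre of its underside, z up.
- vial_stored: Glass screw-top vial, 17 mm across, 52 mm tall, white cap, standing upright near the middle of the middle bay of the vial tray, loose: leave it alone. Origin: centre of its underside, z up along it.
- stopper_stored: Red-brown rubber stopper, 26 mm tall, 27 mm across at its upper, wider end and about 20 mm at the foot, standing on its narrow end near the middle of an end bay of the stopper tray, loose: leave it alone. Origin: centre of its underside, z up.
- beaker_stored: Small empty clear glass beaker, 60 mm tall, 40 mm (x) by 44 mm (y, spout) across, standing upright near the middle of one bay of the beaker tray, loose: leave it alone. Origin: centre of its underside, z up.

How it is judged:
By the outcome, as a careful person would: the job done as asked, in the order asked, and still so for the second after the job is handed in, with the robot touching nothing.
It also fails if it takes over 96 s, if anything falls off the work surface, if the arm or the gripper's body presses on something with over 40 N, if the wrist force passes 120 N, or if a joint passes its speed limit or range.

## Working session

There is one attempt and no reset: what is moved stays moved. The work goes in short steps, each a Python script; the robot and the scene stay as the last script left them, time stands still between calls to the robot, and variables do not carry over. Pictures are saved under pics/ and viewed, at most 14 in all, crops included, and the job is handed in when it is done.

```bash
mkdir -p pics; python3 - <<'E'
from cell import ctrl, grab_frame, camera_params
import numpy as np, cv2
for n in ["top","side"]:
    p,d=grab_frame(n); c=camera_params(n); np.savez(n+".npz",p=p,d=d)
    cv2.imwrite(f"pics/{n}.png",cv2.resize(p[:,:,::-1],(800,600),interpolation=cv2.INTER_CUBIC))
    print(n,np.round(c["mtx"],1).tolist(),c["k1"],np.round(c["R"],3).tolist(),np.round(c["t"],3), (d==0).mean())
print(ctrl.get_tool_rot(),ctrl.get_time(),np.round(camera_params("wrist")["hand_eye"],3).tolist())
E
```

```text
top [[365.0, 0.0, 259.8], [0.0, 365.0, 192.5], [0.0, 0.0, 1.0]] -0.09503359092997658 [[0.015, -1.0, -0.01], [-0.989, -0.014, -0.147], [0.147, 0.012, -0.989]] [0.027 0.49  0.907] 0.0040130615234375
side [[378.4, 0.0, 254.6], [0.0, 378.4, 193.1], [0.0, 0.0, 1.0]] -0.06704019919677466 [[0.999, -0.027, 0.022], [0.01, -0.377, -0.926], [0.034, 0.926, -0.376]] [-0.49   0.042  0.824] 0.004033406575520833
[-5.71289718e-01 -3.08864843e+00  2.84157269e-03] 0.1 [[-0.001, -0.953, -0.303, 0.077], [1.0, -0.001, -0.0, 0.0], [-0.0, -0.303, 0.953, 0.031], [0.0, 0.0, 0.0, 1.0]]
```

View pics/top.png

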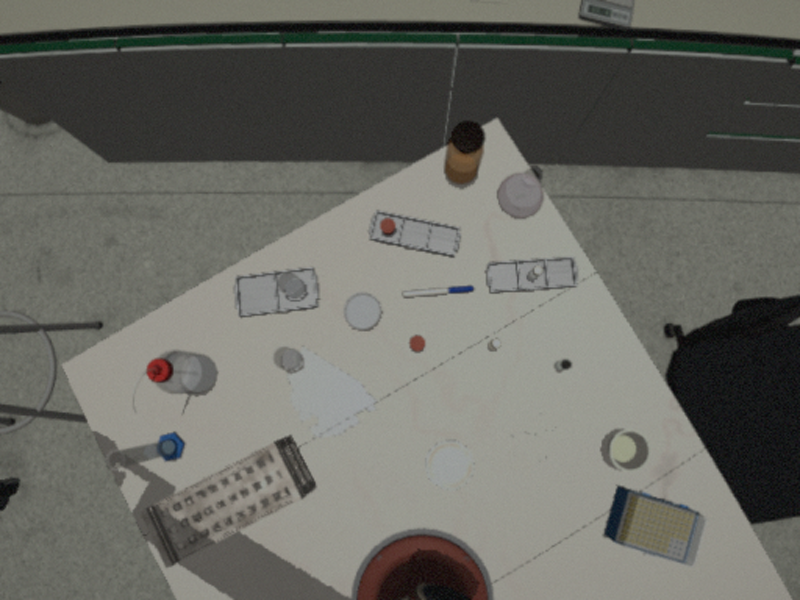

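View pics/side.png

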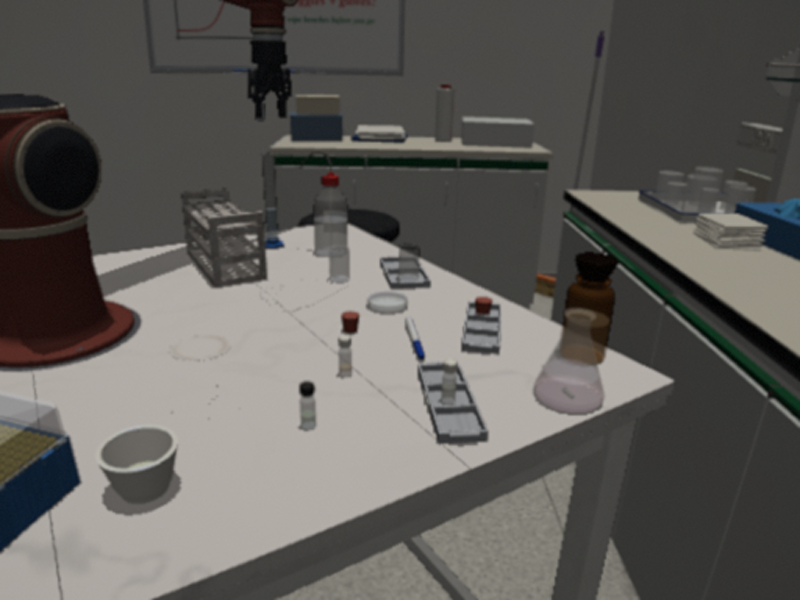

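The top picture (800x600 px) shows:
- **Trays:** stopper (415,234), beaker (277,292), vial (531,275).
- **Loose pieces:** beaker (289,360), stopper (417,343), white vial (494,345), black vial (563,365).

The side view agrees. Next I'll get coarse positions, then take wrist views.

```bash
cat > h.py <<'E'
from cell import ctrl, grab_frame, camera_params
import numpy as np, cv2
from scipy.spatial.transform import Rotation as Ro
def cam(n):
    """mtx,k1,centre in world, camera->world rotation"""
    c=camera_params(n)
    if n=="wrist":
        T=np.eye(4);T[:3,:3]=Ro.from_rotvec(ctrl.get_tool_rot()).as_matrix();T[:3,3]=ctrl.get_tool_pos()
        W=T@np.array(c["hand_eye"]); return np.array(c["mtx"]),c["k1"],W[:3,3],W[:3,:3]
    R=np.array(c["R"]); return np.array(c["mtx"]),c["k1"],-R.T@np.array(c["t"]),R.T
def cast(C,uv,z):
    K,k1,o,R=C
    s=cv2.undistortPoints(np.array(uv,float).reshape(-1,1,2),K,np.array([k1,0,0,0.]))[:,0]
    d=np.c_[s,np.ones(len(s))]@R.T
    return o+d*((z-o[2])/d[:,2])[:,None]
def proj(C,X):
    K,k1,o,R=C
    p=(np.atleast_2d(X)-o)@R
    return cv2.projectPoints(p,np.zeros(3),np.zeros(3),K,np.array([k1,0,0,0.]))[0][:,0]
def down(psi):
    """tool z down, closing line (tool y) at heading psi"""
    y=np.array([np.cos(psi),np.sin(psi),0]);z=np.array([0,0,-1.])
    return Ro.from_matrix(np.c_[np.cross(y,z),y,z]).as_rotvec()
E
python3 - <<'E'
from h import *
C=cam("top")
for n,p,z in [("stray",(415,234),.014),("btray",(277,292),.014),("vtray",(531,275),.014),("beaker",(289,360),.03),("stopper",(417,343),.026),("white",(496,343),.05),("black",(567,364),.05),("pen",(438,293),0.01),("dish",(363,311),.01),("flask",(520,195),.05),("bottle",(466,135),.12)]:
    print(n,np.round(cast(C,[np.array(p)*.64],z)[0],3))
c=camera_params("wrist");print(np.round(c["mtx"],1).tolist(),c["k1"])
print(Ro.from_rotvec(ctrl.get_tool_rot()).as_matrix().round(2))
for xy in [(.6,.22),(.62,-.03)]:
  for psi in (-np.pi/2,np.pi/2,0,np.pi):
    print(xy,psi,ctrl.solve_ik([*xy,.42],down(psi)))
E
```

```text
stray [0.609 0.02  0.014]
btray [0.505 0.255 0.014]
vtray [ 0.54  -0.179  0.014]
beaker [0.389 0.226 0.03 ]
stopper [0.42  0.015 0.026]
white [ 0.42  -0.113  0.05 ]
black [ 0.388 -0.228  0.05 ]
pen [ 0.507 -0.02   0.01 ]
dish [0.475 0.107 0.01 ]
flask [ 0.67  -0.156  0.05 ]
bottle [ 0.744 -0.059  0.12 ]
[[320.1, 0.0, 250.6], [0.0, 320.1, 195.0], [0.0, 0.0, 1.0]] -0.019744335174289772
[[-0.93  0.36 -0.  ]
 [ 0.36  0.93 -0.  ]
 [ 0.   -0.   -1.  ]]
(0.6, 0.22) -1.5707963267948966 [ 2.35074620e-01  7.69488520e-02  1.56204377e+00 -4.44089210e-16
  1.50260003e+00  1.80587095e+00]
(0.6, 0.22) 1.5707963267948966 [ 2.35074620e-01  7.69488520e-02  1.56204377e+00 -4.44089210e-16
  1.50260003e+00 -1.33572171e+00]
(0.6, 0.22) 0 [ 2.35074620e-01  7.69488520e-02  1.56204377e+00 -4.44089210e-16
  1.50260003e+00  2.35074620e-01]
(0.6, 0.22) 3.141592653589793 [ 0.23507462  0.07694885  1.56204377  0.          1.50260003 -2.90651803]
(0.62, -0.03) -1.5707963267948966 [-1.68173480e-01  3.41183699e-02  1.60655842e+00 -4.44089210e-16
  1.50091586e+00  1.40262285e+00]
(0.62, -0.03) 1.5707963267948966 [-0.16817348  0.03411837  1.60655842  0.          1.50091586 -1.73896981]
(0.62, -0.03) 0 [-1.68173480e-01  3.41183699e-02  1.60655842e+00 -4.44089210e-16
  1.50091586e+00 -1.68173480e-01]
(0.62, -0.03) 3.141592653589793 [-0.16817348  0.03411837  1.60655842  0.          1.50091586  2.97341917]
```

```bash
python3 - <<'E'
from h import *
for i,y in enumerate((.18,-.13)):
    ctrl.goto([.55,y,.42],down(-np.pi/2)); ctrl.pause(.2)
    C=cam("wrist"); p,d=grab_frame("wrist")
    np.savez(f"w{i}.npz",p=p,d=d,K=C[0],k=C[1],o=C[2],R=C[3])
    cv2.imwrite(f"pics/w{i}.png",cv2.resize(p[:,:,::-1],(800,600),interpolation=cv2.INTER_CUBIC))
print(ctrl.get_time())
E
```

```text
3.6667
```

View pics/w0.png

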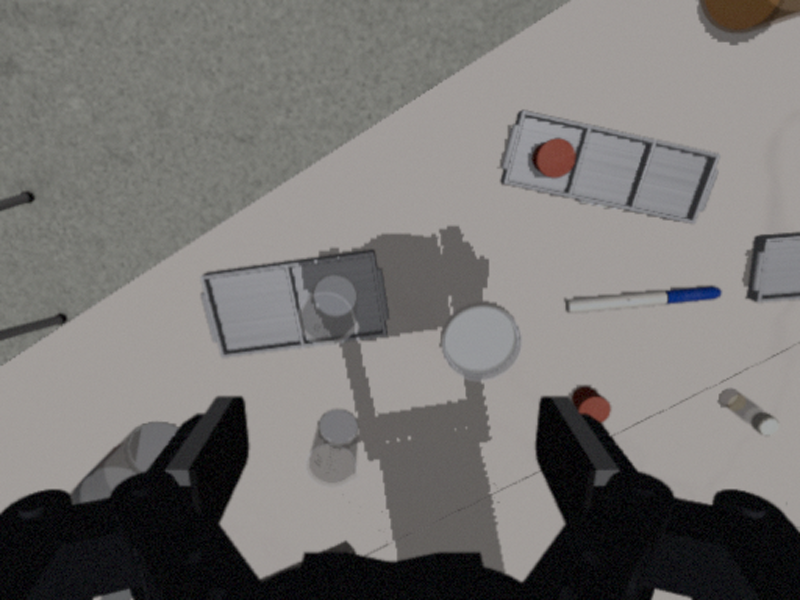

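View pics/w1.png

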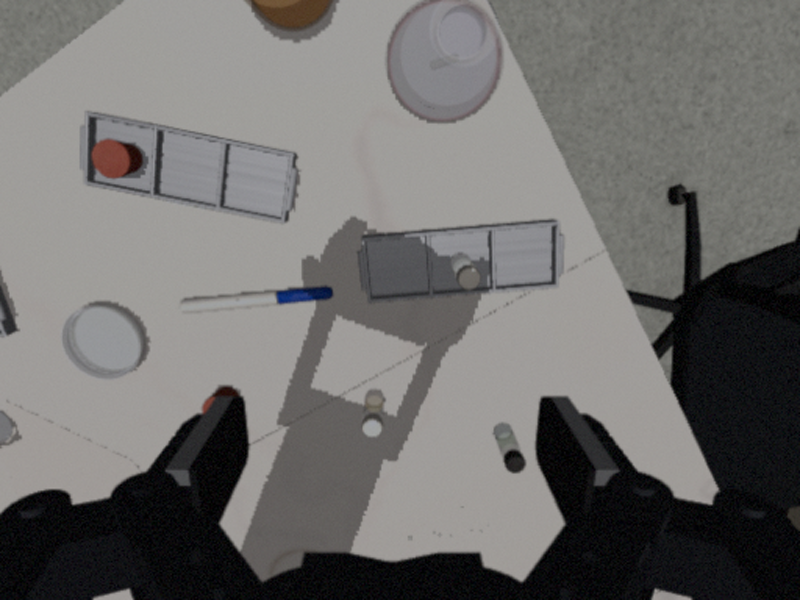

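The wrist views show everything clearly. In w0 the beaker rim is at (333,462), the stopper top at (595,406) and the beaker tray at (205..388, 251..354). In w1 the white cap is at (372,427), the black cap at (514,461), the vial tray at (363..558, 221..299) and the stopper tray at (86..297, 113..220). Next I'll compute poses and check them with an overlay.

```bash
cat > poses.py <<'E'
from h import *
import json
def ld(i):
    a=np.load(f"w{i}.npz"); return a["p"],(a["K"],float(a["k"]),a["o"],a["R"])
P0,C0=ld(0);P1,C1=ld(1)
def tray(C,c,size):
    X=cast(C,np.array(c)*.64,.014)[:,:2]   # image TL,TR,BR,BL ; left = +y of tray
    v=(X[0]+X[3]-X[1]-X[2]); th=np.arctan2(v[1],v[0])-np.pi/2
    L=np.linalg.norm(v)/2; w=np.linalg.norm(X[0]+X[1]-X[2]-X[3])/2
    print("tray",X.mean(0).round(4),"heading",round(th,3),"L,w",round(L,4),round(w,4)); return X.mean(0),th
def loc(t,x,y):
    c,th=t; return c+[np.cos(th)*x-np.sin(th)*y,np.sin(th)*x+np.cos(th)*y]
T={}
T["b"]=tray(C0,[(205,272),(375,251),(388,338),(223,354)],0)
T["s"]=tray(C1,[(88,113),(297,153),(284,220),(86,184)],0)
T["s0"]=tray(C0,[(523,112),(718,155),(695,221),(503,183)],0)
T["v"]=tray(C1,[(363,237),(556,221),(558,283),(371,299)],0)
def blob(P,C,box,f,z):
    x0,y0,x1,y1=[int(b*.64) for b in box]; m=f(P[y0:y1,x0:x1].astype(int)).astype(np.uint8)
    n,l,s,c=cv2.connectedComponentsWithStats(m); k=1+s[1:,4].argmax()
    uv=c[k]+[x0,y0]; X=cast(C,[uv],z)[0,:2]; print(uv/.64,s[k,:].tolist(),X.round(4)); return X
O={}
print("white");O["w"]=blob(P1,C1,(355,410,390,445),lambda a:a.min(2)>185,.05)
print("black");O["k"]=blob(P1,C1,(495,445,530,480),lambda a:a.max(2)<75,.049)
print("stop");O["s"]=blob(P0,C0,(575,385,625,430),lambda a:(a[:,:,0]>110)&(a[:,:,0]-a[:,:,2]>45),.026)
O["b"]=cast(C0,[np.array((333,462))*.64],.06)[0,:2]; print("beaker",O["b"].round(4), "base",cast(C0,[np.array((338,428))*.64],.002)[0].round(4))
E
python3 - <<'E'
from poses import *
def circ(c,r,z): a=np.linspace(0,2*np.pi,40); return np.c_[c[0]+r*np.cos(a),c[1]+r*np.sin(a),a*0+z]
def crop(P,C,cx,cy,w,h):
    s=4; x0=int(cx*.64-w/2);y0=int(cy*.64-h/2)
    I=cv2.resize(P[y0:y0+h,x0:x0+w,::-1],None,fx=s,fy=s,interpolation=cv2.INTER_CUBIC)
    def pl(X,col):cv2.polylines(I,[((proj(C,X)-[x0,y0]+.5)*s).astype(int)],True,col,1)
    for k,L,W in (("b",.137,.07),("s",.15,.052),("v",.15,.052)):
        pl(np.array([[*loc(T[k],sx*W/2,sy*L/2),.014] for sx,sy in((1,1),(1,-1),(-1,-1),(-1,1))]),(0,255,0))
    for k,r,h_ in (("w",.0085,.052),("k",.0085,.052),("s",.0135,.026),("b",.02,.06)):
        pl(circ(O[k],r,h_),(0,255,255)); pl(circ(O[k],r if k!="s" else .01,0),(255,0,255))
    return I
im=np.vstack([np.hstack([crop(P0,C0,333,450,100,75),crop(P0,C0,600,405,100,75)]),np.hstack([crop(P1,C1,440,440,200,75)])])
cv2.imwrite("pics/c1.png",im)
cv2.imwrite("pics/c2.png",np.vstack([crop(P0,C0,297,303,200,75),crop(P1,C1,460,260,200,75)]))
E
```

```text
tray [0.5082 0.2548] heading 0.114 L,w 0.1339 0.0703
tray [0.6129 0.0183] heading -0.184 L,w 0.1483 0.0499
tray [0.6125 0.0209] heading -0.188 L,w 0.1482 0.0493
tray [ 0.5444 -0.1826] heading 0.088 L,w 0.1457 0.0489
whiteTraceback (most recent call last):
  File "<stdin>", line 1, in <module>
  File "poses.py", line 23, in <module>
    print("white");O["w"]=blob(P1,C1,(355,410,390,445),lambda a:a.min(2)>185,.05)
                          ~~~~^^^^^^^^^^^^^^^^^^^^^^^^^^^^^^^^^^^^^^^^^^^^^^^^^^^
  File "poses.py", line 20, in blob
    n,l,s,c=cv2.connectedComponentsWithStats(m); k=1+s[1:,4].argmax()
                                                     ~~~~~~~~~~~~~~^^
ValueError: attempt to get argmax of an empty sequence
```

```bash
sed -i 's/a.min(2)>185/a.min(2)>.85*a.min(2).max()/; s/a.max(2)<75/a.max(2)<60/' poses.py
cat > ov.py <<'E'
from poses import *
def circ(c,r,z): a=np.linspace(0,2*np.pi,40); return np.c_[c[0]+r*np.cos(a),c[1]+r*np.sin(a),a*0+z]
def crop(P,C,cx,cy,w,h):
    s=4; x0=int(cx*.64-w/2);y0=int(cy*.64-h/2)
    I=cv2.resize(P[y0:y0+h,x0:x0+w,::-1],None,fx=s,fy=s,interpolation=cv2.INTER_CUBIC)
    def pl(X,col):cv2.polylines(I,[((proj(C,X)-[x0,y0]+.5)*s).astype(int)],True,col,1)
    for k,L,W in (("b",.137,.07),("s",.15,.052),("v",.15,.052)):
        pl(np.array([[*loc(T[k],sx*W/2,sy*L/2),.014] for sx,sy in((1,1),(1,-1),(-1,-1),(-1,1))]),(0,255,0))
    for k,r,h_ in (("w",.0085,.052),("k",.0085,.052),("s",.0135,.026),("b",.02,.06)):
        pl(circ(O[k],r,h_),(0,255,255)); pl(circ(O[k],r if k!="s" else .01,0),(255,0,255))
    return I
cv2.imwrite("pics/c1.png",np.vstack([np.hstack([crop(P0,C0,333,450,100,75),crop(P0,C0,600,405,100,75)]),crop(P1,C1,440,440,200,75)]))
cv2.imwrite("pics/c2.png",np.vstack([crop(P0,C0,297,303,200,75),crop(P1,C1,460,260,200,75)]))
E
python3 ov.py
```

```text
tray [0.5082 0.2548] heading 0.114 L,w 0.1339 0.0703
tray [0.6129 0.0183] heading -0.184 L,w 0.1483 0.0499
tray [0.6125 0.0209] heading -0.188 L,w 0.1482 0.0493
tray [ 0.5444 -0.1826] heading 0.088 L,w 0.1457 0.0489
white
[371.47177419 427.68817204] [5, 7, 12, 10, 93] [ 0.4206 -0.1135]
black
[513.57208029 460.39005474] [7, 4, 13, 14, 137] [ 0.3903 -0.226 ]
stop
[595.94240838 407.68160995] [3, 9, 19, 15, 191] [0.4238 0.0132]
beaker [0.3961 0.2256] base [0.3903 0.2278 0.002 ]
```

View pics/c1.png

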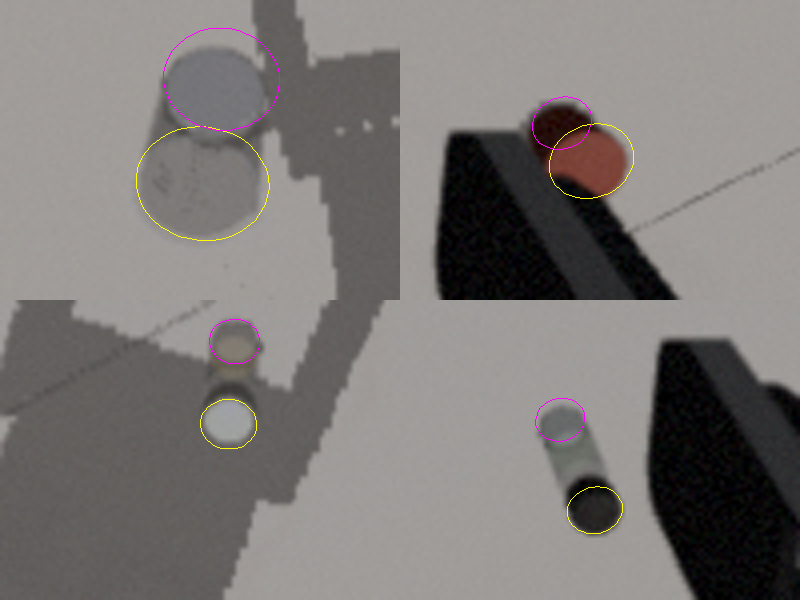

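View pics/c2.png

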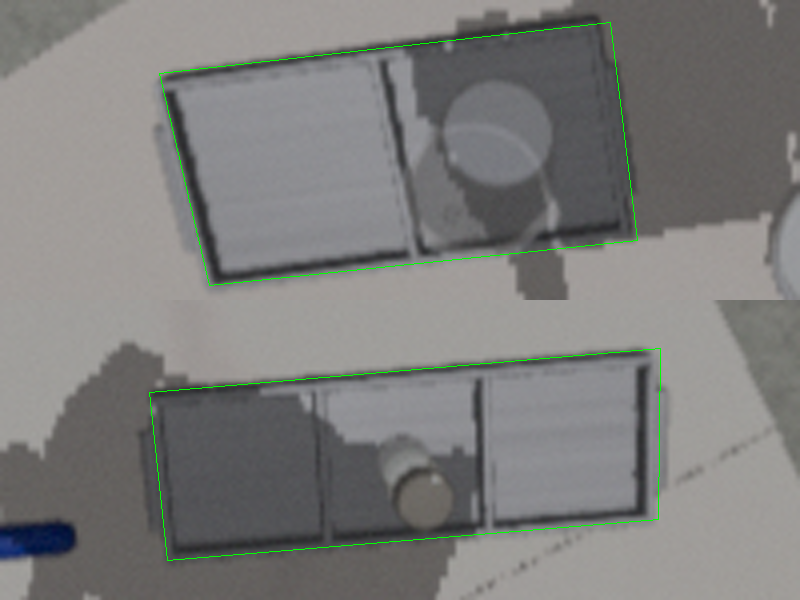

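The overlays match: the tray outlines sit on the rims and the cap and foot circles sit on the vials. The stored beaker's spout points along the tray's −y. I'll start with the vials and stopper, closing along tray x.

```bash
cat > pick.py <<'E'
from poses import *
O["s"]=np.array([.4228,.0134]); O["b"]=np.array([.394,.2265])
def snap(n,f=None):
    C=cam(n);p,_=grab_frame(n); cv2.imwrite(f"pics/{f or n}.png",cv2.resize(p[:,:,::-1],(800,600),interpolation=cv2.INTER_CUBIC)); return p,C
def pick(xy,psi,g,F=25,hov=.10):
    o=down(psi); z=g+.155
    ctrl.ungrasp(); ctrl.goto([*xy,z+hov],o); ctrl.move_l([*xy,z],rate=.12)
    ctrl.gripper_close(F); ctrl.move_l([*xy,z+hov],rate=.12)
    print("picked width",ctrl.get_width(),"F",ctrl.get_finger_force(),"t",ctrl.get_time())
def place(xy,psi,g,hov=.10):
    o=down(psi); z=g+.155+.005
    ctrl.goto([*xy,z+hov],o); ctrl.move_l([*xy,z+.015],rate=.15)
    print("hit",ctrl.move_l([*xy,z],rate=.03,max_force=8),ctrl.get_tool_pos()[2]-z)
    ctrl.ungrasp(); ctrl.move_l([*xy,z+hov],rate=.15); print("placed t",ctrl.get_time())
E
python3 - <<'E'
from pick import *
th=T["v"][1]
pick(O["w"],th,.033); snap("side","s1")
if ctrl.get_width()>.03: place(loc(T["v"],0,.049),th,.033)
snap("side","s2")
E
cd pics; python3 -c "
import cv2,numpy as np
a=cv2.imread('s1.png');b=cv2.imread('s2.png')
cv2.imwrite('s12.png',np.hstack([a[150:550,200:600],b[150:550,200:600]]))"
```

```text
tray [0.5082 0.2548] heading 0.114 L,w 0.1339 0.0703
tray [0.6129 0.0183] heading -0.184 L,w 0.1483 0.0499
tray [0.6125 0.0209] heading -0.188 L,w 0.1482 0.0493
tray [ 0.5444 -0.1826] heading 0.088 L,w 0.1457 0.0489
white
[371.47177419 427.68817204] [5, 7, 12, 10, 93] [ 0.4206 -0.1135]
black
[513.57208029 460.39005474] [7, 4, 13, 14, 137] [ 0.3903 -0.226 ]
stop
[595.94240838 407.68160995] [3, 9, 19, 15, 191] [0.4238 0.0132]
beaker [0.3961 0.2256] base [0.3903 0.2278 0.002 ]
picked width 0.18930264551360343 F 24.40012492351343 t 8.0083
hit False -0.00018753186113873443
placed t 11.475
```

View pics/s12.png

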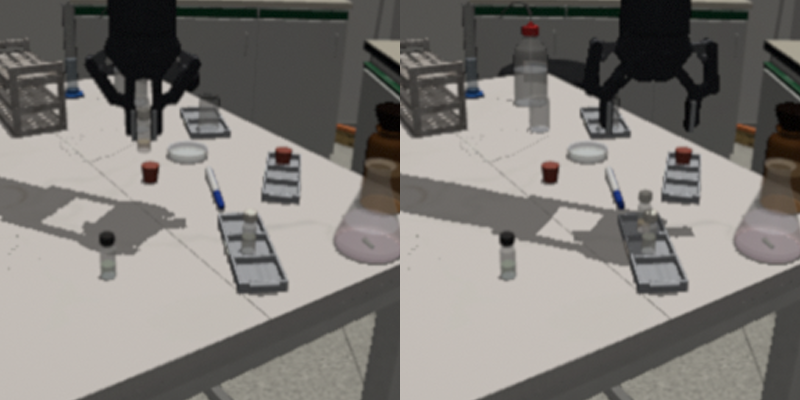

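The white vial was lifted (left) and now stands upright in the vial tray's far bay at about (645,205). Next are the black vial and the stopper, then a close look at the beaker.

```bash
python3 - <<'E' | tail -n +11
from pick import *
th=T["v"][1]
pick(O["k"],th,.033)
if ctrl.get_width()>.1: place(loc(T["v"],0,-.049),th,.033)
th=T["s"][1]
pick(O["s"],th,.0290)
if ctrl.get_width()>.1: place(loc(T["s"],0,-.049),th,.0290)
snap("side","s3")
ctrl.goto([O["b"][0]+.01,O["b"][1],.36],down(-np.pi/2)); ctrl.pause(.2)
p,C=snap("wrist","w3"); uv=proj(C,[*O["b"],.06])[0]; print(uv)
x,y=np.clip((uv-[75,60]).astype(int),0,None)
b=cv2.imread('pics/s3.png')[150:550,300:600]
c=cv2.resize(p[y:y+120,x:x+150,::-1],(500,400),interpolation=cv2.INTER_CUBIC)
cv2.imwrite('pics/s3c.png',np.hstack([b,c])); print(ctrl.get_time())
E
```

```text
beaker [0.3961 0.2256] base [0.3903 0.2278 0.002 ]
picked width 0.1852892243906921 F 24.38088768889429 t 15.075
hit False -0.00020138193352076117
placed t 18.6083
picked width 0.2822021485563182 F 24.53522988333134 t 22.45
hit False -0.00022366655236147337
placed t 26.025
[250.23638228 197.9602804 ]
27.9917
```

View pics/s3c.png

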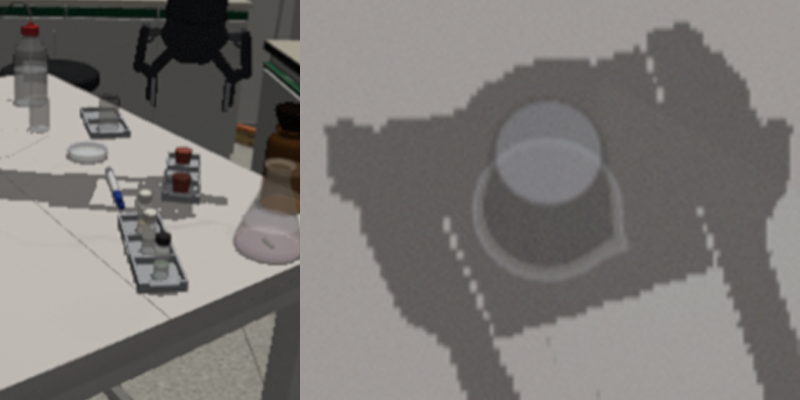

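The side view shows all three placed upright. In the wrist close-up the beaker rim's circle is centred at (544,209) and its spout points to the lower right at (627,243). So I'll grip square to the spout, at a heading of about −0.38.

```bash
python3 - <<'E' | tail -n +12
from pick import *
C=cam("wrist"); x0,y0=175,137
q=lambda u,v,z:cast(C,[[x0+u/10*3-.5+.2,y0+v/10*3-.5+.2]],z)[0,:2]
r=q(544-300,209,.06); s=q(627-300,243,.06); b=q(548-300,153,.003); v=r-s
psi=np.arctan2(v[1],v[0])-np.pi/2; xy=(r+b)/2; print(r,b,psi)
th=T["b"][1]
pick(xy,psi,.038,20)
if ctrl.get_width()>.3: place(loc(T["b"],0,.0335),th,.038)
snap("side","s4")
ctrl.goto([.55,.18,.42],down(-np.pi/2)); ctrl.pause(.3); snap("wrist","w4")
ctrl.goto([.52,-.10,.44],down(-np.pi/2)); ctrl.pause(.3); snap("wrist","w5")
a=cv2.imread("pics/w4.png")[50:450,100:500];b=cv2.imread("pics/w5.png")[0:400,100:500]
cv2.imwrite("pics/fin.png",np.hstack([a,b])); print(ctrl.get_time())
E
```

```text
[0.39263032 0.22863297] [0.39225273 0.227818  ] -0.409344913962544
picked width 0.45056009816433396 F 20.12694830045689 t 31.7333
hit False -0.00023896502838399725
placed t 35.0167
38.1917
```

View pics/fin.png

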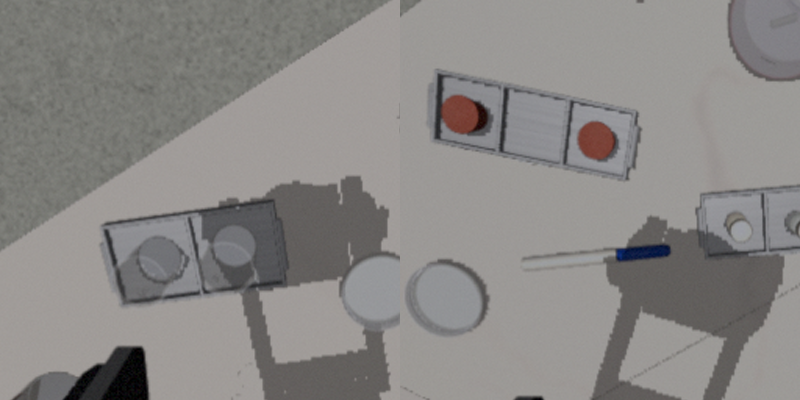

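View pics/s4.png

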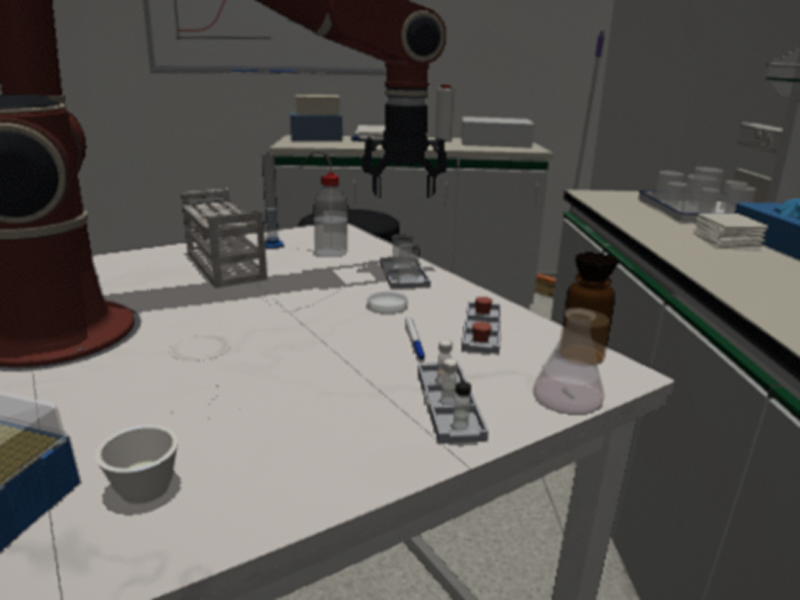

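The pictures show both beakers (163,258 and 235,245), both stoppers (462,114 and 597,140) and all three vials (side view, 445–462, 350–400) upright, one to a bay.

```bash
python3 -c "
from cell import ctrl
print(ctrl.close_job())"
```

```text
the job is handed in; nothing more can be done
None
```

All four pieces were sorted into their trays, each upright in its own empty bay; the stored pieces look undisturbed in the final pictures, and the job was handed in at about 38 s of the 96 s limit.

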